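Push the cuvette box home in the reader's lane

ROBOT

A 6-joint arm with a two-finger parallel gripper is mounted at the origin on a cart in front of the work surface, level with it; the furniture and walls round the work are solid. World frame = base frame: x ahead of the robot, y to its left, z up, the work surface at z = 0. Lengths are in m, angles in rad, forces in N, time in s.
With the tool pointing down it reaches from about 0.3 to 0.775 m from the base axis. Payload 14.6 kg.
Tool frame: the origin (TCP) lies midway between the tips of the shut fingers; the grasp point (between the pads) lies 19 mm behind it (ctrl.tcp_to_grasp is the z of the grasp point in the tool frame, in m); z points along the fingers, y is the line along which they close (so a half turn about z gives the same grasp; the last joint's range is limited). The gripper opens to 94 mm and grips with 3 to 60 N. Pads are 16 mm wide; open, the fingers measure 119 mm over their backs; the gripper's body (75 mm by 177 mm) begins 78 mm behind the grasp point.
Start: joints at [1.253, 0.3, 1.521, -0, 1.321, -0.067], TCP at [0.136, 0.533, 0.205] pointing down, gripper open.
Joint ranges: [-3.03, 3.03], [-0.79, 2.21], [0.23, 2.52], [-1.04, 4.18], [0, 3.07], [-2.55, 2.55]. Speed limits (rad/s): [2.22, 2.22, 2.57, 3.14, 3.14, 3.14].

INTERFACE

Orientations are given as [roll, pitch, yaw] about the fixed x, y, z axes, in that order (R = Rz(yaw) Ry(pitch) Rx(roll)).
In Python, from station import monitor, camera, ctrl gives the robot as it stands.
- The arm moves only by the tool apply_moves, never from a script. Its argument "plan" is one flat list of numbers, 4 for each row, row after row: the shift along the tool's x, y, z in mm, then the turn about the tool's z in rad. In form: [dx, dy, dz, spin, dx, dy, dz, spin, ...]. A call has 1 to 20 rows; each row shifts and turns the commanded pose from where the row before left it, along the tool's axes as they then stand; what a row does not reach is not made up. A row lasts 1/10 s, in which the tool goes at most 50 mm and 8.59 degrees, less where a joint would pass 70% of its speed; a pose out of reach is approached as far as the arm can. A call is refused whole if a number of a shift passes 50 or a number of a turn 0.15, either way. A call with a gripper value outside its range is refused whole. "hand" is the gripper command: -1 is shut, 1 is fully open, values between are in proportion, set as the call begins (left out, the last holds). The fingers move at their own pace and stop on an object; "squeeze" is the grip in N (left out, the last holds). Time passes only in rows, so rows that do not move let the fingers close. It gives the time, the measured TCP pose, the force, the opening and the grip force at its end, in the units of the state.
- monitor.get_obs(): the state, without advancing time (a new reading comes with each control period).
- camera(name): name is "side" or "top"; returns a dict with "image" (480x640x3 uint8, red, green, blue), "range_z" (480x640 float32, m along the optical axis (not along the pixel's ray), 0 where there is no reading), "mtx" (3x3 intrinsics, pixels), "rvec" (rotation vector, rad) and "tvec" (3), from world to camera coordinates, as OpenCV has them. Camera axes: x right, y down, z forward; pixel columns grow to the right and rows downward; lengths in m; the calibration is good to about 2 mm. A picture is of the moment at which its call begins.
- ctrl.hand_in(): hands the job in; it is judged then, once.
The state is a dict: "time_s": time; "qpos": joint angles; "joint_vel": joint speeds; "tau": joint torques, N m; "ee_pos": TCP position; "eef_rot": TCP orientation; "force": force on the tool from outside, world axes, zero at the start; "moment": the same for the moment, N m; "grip_width": finger opening in m; "grip_force": force on a finger pad.
Only numpy, scipy, OpenCV 4.12 (cv2) and the standard library are available. Lean on these libraries where they do the work, as an engineer would, in place of code of your own. Each camera call takes 0.05 s, during which the arm holds its last target. There are 200 camera calls.

TASK

Push the black cuvette box along the bench into the lane between the reader's two rails, and on, straight, until it stands home against the two rubber bumpers, then move clear. Push gently with the fingertips, never gripping or lifting it; the box must not touch either rail, and the robot must not touch the rails or the reader. Leave everything else on the bench where it stands.

Things in the scene. Friction and masses are not known exactly. Their poses are not given: they have to be found in the camera images.
- cuvette_box: closed black cuvette box, loose, 0.18 to 0.35 kg, paper label on the lid. 110 mm long (own y), 62 mm wide (own x), 44 mm tall, sides upright; the lid is fixed, 1 mm proud at the ends. Origin: centre of its underside, z up. Starts on the bench before the lane's mouth, up to 0.4 rad askew and 30 mm off the lane's centre line. Slides at 1 to 2 N.
- box_lip (a point): outer edge of the small lip in the middle of the box's one long side (own -x, 36 mm from the centre; lip 5 mm deep, 22 mm long, 33 to 38 mm above the bench, so above the rails). At the start it is on the left, looking down the lane.
- dock: box reader, fixed: two low rails on the bare bench lead to a grey head (100 mm wide, 58 mm tall). Origin: on the bench midway between the rails' open ends (the mouth); x points down the lane to the head, y left, z up. Lane 82 mm wide (rail faces at y = +41, -41 mm).
- bumpers (a point): point midway between the faces of the head's two black rubber bumpers, 16 mm above the bench, 170 mm down the lane from the mouth (bumpers 14 mm wide, at y = +20 and -20 mm of the reader). A box that is home has its leading end here, its origin 115 mm past the mouth.
- rail_left: left aluminium guide rail of the lane, 8 mm thick, 16 mm tall, from x = 0 to 178 mm in the reader's frame (inner face at y = +41 mm), with two flat screwed feet (to y = +60 mm, 5 mm tall) outside. Its frame is the reader's.
- rail_right: right guide rail, the mirror image (inner face at y = -41 mm). Its frame is the reader's.
- stand_top (a point): top of the thin upright rod of the electrode stand, fixed, 310 mm above the bench, left of the lane: an obstacle. Its foot is 116 x 104 mm; from the rod, 130 mm above the bench, an arm reaches to the front left, holding an electrode (to 200 mm) over a beaker.
- heater_corner (a point): front left upper corner of the block heater's blue body (90 mm tall; its cover, set back by 12 mm, to 137 mm), fixed, right of the lane: an obstacle.
- beaker_blue: small glass beaker with blue liquid, 62 mm wide, 84 mm tall, left of the box's start, near the bench's front edge; loose bystander; origin: centre of its underside
- vial_a: small glass vial with a dark green cap, 22 mm wide, 45 mm tall, between the lane and the block heater; loose bystander; origin: centre of its underside
- stopper_1: red-brown rubber stopper, 23 mm wide, 22 mm tall, between the lane and the block heater; loose bystander; origin: centre of its underside
- petri: round covered dish, 61 mm wide, 14 mm tall, front right of the box's start; loose bystander; origin: centre of its underside
- weigh_boat: square white weighing dish, 64 mm wide, 11 mm tall, front right of the box's start; loose bystander; origin: centre of its underside
- bottle_green: capped bottle with green liquid, 49 mm wide, 100 mm tall, left of and behind the reader; loose bystander; origin: centre of its underside
- bottle_blue: capped bottle with blue liquid, 54 mm wide, 113 mm tall, left of and behind the reader; loose bystander; origin: centre of its underside

How it is judged:
On the way:
1. the box's leading end has been pushed in between the rails' open ends (x of cuvette_box in the frame of dock above -0.045 m and angle between the y axis of cuvette_box and the x axis of dock, either way round below 0.2 rad and y of cuvette_box in the frame of dock between -0.01 and 0.01 m and height (world z) of cuvette_box below 0.004 m), for 0.05 s.
At the end, for the whole second after the job is handed in: The box stands flat on the bench in the lane, its leading end within 7 mm of the bumpers' faces, within 10 mm of the lane's centre line and 0.12 rad of its direction, at rest (x of cuvette_box in the frame of dock between 0.108 and 0.118 m and angle between the y axis of cuvette_box and the x axis of dock, either way round below 0.12 rad and linear speed of cuvette_box below 0.01 m/s and y of cuvette_box in the frame of dock between -0.01 and 0.01 m and height (world z) of cuvette_box below 0.004 m); the robot touches nothing.
It fails at once if the box touches a rail (contact force between cuvette_box and rail_left above 0.2 N or contact force between cuvette_box and rail_right above 0.2 N).
It fails at once if the robot touches the rails or the reader (contact force between any of the fingers, the arm and dock above 0.5 N).
It fails at once if the box is lifted or tipped (height (world z) of cuvette_box above 0.008 m or angle between cuvette_box's own z axis and vertical above 0.15 rad).
It fails at once if the box is gripped, or pushed harder than 40 N (contact force between the fingers and cuvette_box above 40 N or contact force between cuvette_box and dock above 40 N).
It fails at once if a bystander is moved by more than 15 mm (distance of any of beaker_blue, vial_a, stopper_1, petri, weigh_boat, bottle_green, bottle_blue from where it was at the start of the episode above 0.015 m).
It also fails if it takes over 64 s, if anything falls off the work surface, if the arm or the gripper's body presses on something with over 40 N, if the wrist force passes 120 N, or if a joint passes its speed limit or range.

## Working session

There is one attempt and no reset: what is moved stays moved. The work goes in short steps, Python scripts to look and compute and a tool call to move; the robot and the scene stay as the last step left them, time stands still between calls to the robot, and variables do not carry over. Pictures are saved under pics/ and viewed, at most 10 in all, crops included, and the job is handed in when it is done.

Besides the shell and the picture viewer there is one more tool, called after "Call:" as name(argument=value, ...) on one line, values as JSON. apply_moves: Moves the arm, as the interface text tells. Its arguments: {"type":"object","properties":{"plan":{"type":"array","items":{"type":"number"}},"hand":{"type":"number"},"squeeze":{"type":"number"}},"required":["plan"]}

```bash
mkdir -p pics; ls
python3 - <<'E'
from station import monitor, camera, ctrl
import cv2,numpy as np
for n in("side","top"):
    c=camera(n); cv2.imwrite(f"pics/{n}0.png",c["image"][:,:,::-1]); np.savez(f"{n}0.npz",**c)
    R=cv2.Rodrigues(c["rvec"])[0]; print(n,c["mtx"].round(1).tolist(),(-R.T@c["tvec"].ravel()).round(3),R[2].round(2),R[0].round(2))
o=monitor.get_obs();print({k:np.round(v,3) for k,v in o.items()}, ctrl.tcp_to_grasp)
E
```

```text
pics
side [[562.7, 0.0, 315.2], [0.0, 562.7, 232.1], [0.0, 0.0, 1.0]] [-0.089 -0.942  0.757] [ 0.52  0.71 -0.47] [ 0.8  -0.6  -0.02]
top [[478.7, 0.0, 317.2], [0.0, 478.7, 239.7], [0.0, 0.0, 1.0]] [ 0.419 -0.061  1.51 ] [ 0.12 -0.02 -0.99] [ 0.02 -1.    0.02]
{'time_s': np.float64(0.1), 'qpos': array([ 1.253,  0.3  ,  1.522, -0.   ,  1.321, -0.067]), 'joint_vel': array([-0.   , -0.002, -0.001, -0.001,  0.   ,  0.001]), 'tau': array([ 0.0000e+00, -5.3264e+01, -3.5329e+01,  7.1000e-02,  2.3000e-02,
       -0.0000e+00]), 'ee_pos': array([0.136, 0.533, 0.205]), 'eef_rot': array([-3.14 , -0.   ,  2.891]), 'force': array([ 0.067,  0.603, -0.567]), 'moment': array([ 0.027,  0.022, -0.004]), 'grip_force': np.float64(0.0), 'grip_width': np.float64(0.094)} -0.0188
```

View pics/top0.png

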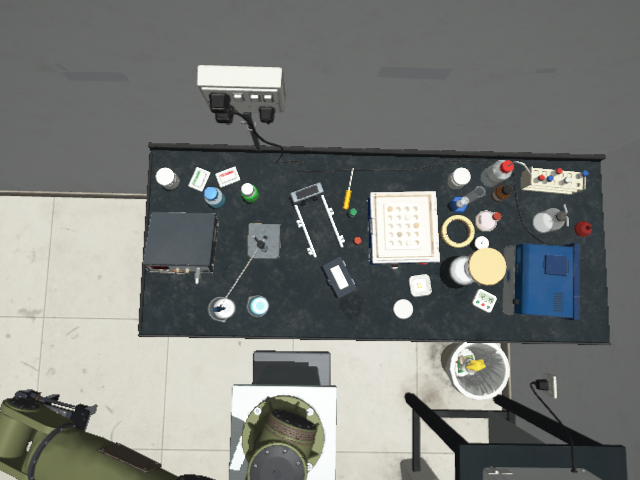

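View pics/side0.png

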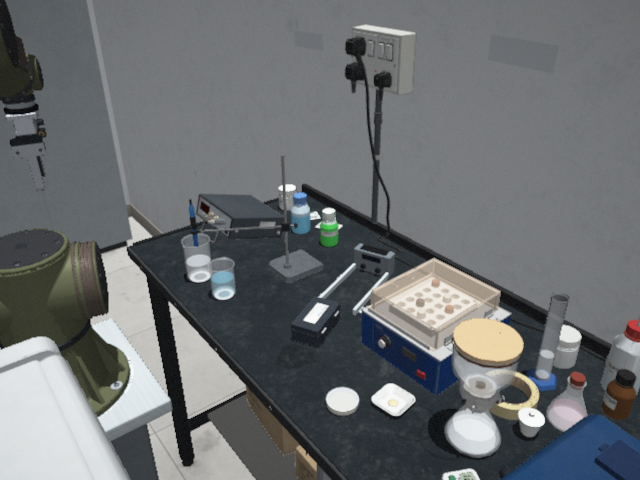

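The top view shows the box at about (339,278), the lane mouth at about (310,252)/(341,243) and the head at about (307,192). The stopper is at (357,240), the vial at (352,212), the petri dish at (403,309) and the heater at (405,228). Next I'll measure the geometry from the height map and colour.

```bash
cat > h.py <<'E'
import numpy as np,cv2
def pts(c):
    R=cv2.Rodrigues(c["rvec"])[0];K=c["mtx"];z=c["range_z"];v,u=np.mgrid[:480,:640]
    P=np.stack([(u-K[0,2])/K[0,0]*z,(v-K[1,2])/K[1,1]*z,z],-1)-c["tvec"].ravel()
    return P@R
def ray(c,uv,h):
    R=cv2.Rodrigues(c["rvec"])[0];C=-R.T@c["tvec"].ravel()
    d=np.c_[(np.atleast_2d(uv)-c["mtx"][:2,2])/[c["mtx"][0,0],c["mtx"][1,1]],np.ones(len(np.atleast_2d(uv)))]@R
    return (C+d*((h-C[2])/d[:,2:]))[:,:2]
E
python3 - <<'E'
from h import *
c=dict(np.load("top0.npz"));P=pts(c);img=c["image"]
g=P[215:290,270:300,2];print("bench z",np.median(g),g.std())
x0,x1,y0,y1=280,370,170,310
def rects(m,h,name):
    n,l,s,_=cv2.connectedComponentsWithStats(m.astype(np.uint8))
    for i in range(1,n):
        if s[i,4]>25:
            v,u=np.nonzero(l==i); xy=ray(c,np.c_[u,v],h).astype(np.float32)
            (cx,cy),(w,hh),a=cv2.minAreaRect(xy)
            print(name,s[i].tolist(),"c",round(cx,4),round(cy,4),"wh",round(w,4),round(hh,4),"a",round(a,1))
roi=np.zeros((480,640),bool);roi[y0:y1,x0:x1]=1
Z=P[...,2]
rects(roi&(Z>.034)&(Z<.05),.044,"box")
rects(roi&(Z>.05)&(Z<.066),.058,"head")
rects(roi&(Z>.011)&(Z<.024)&(img.min(2)>90),.016,"rail")
rects(roi&(img.min(2)>130),.016,"bright")
cr=img[170:310,270:420,::-1];cv2.imwrite("pics/crop1.png",cv2.resize(cr,None,fx=4,fy=4,interpolation=cv2.INTER_CUBIC))
E
```

```text
bench z 0.0024649140228123027 0.10988380304542965
box [350, 208, 7, 8, 39] c 0.6894 -0.2012 wh 0.0199 0.0201 a 45.6
box [322, 256, 34, 42, 691] c 0.4855 -0.1594 wh 0.1106 0.0701 a 27.4
head [291, 182, 33, 21, 346] c 0.7436 -0.0569 wh 0.0366 0.0998 a 21.8
rail [321, 195, 23, 52, 140] c 0.6656 -0.1384 wh 0.1759 0.0111 a 22.1
rail [295, 205, 22, 52, 135] c 0.6307 -0.0541 wh 0.1752 0.0082 a 22.1
bright [349, 170, 4, 16, 30] c 0.8048 -0.195 wh 0.0057 0.0502 a 79.6
bright [305, 183, 18, 15, 63] c 0.7617 -0.0739 wh 0.0313 0.062 a 23.6
bright [291, 191, 13, 11, 53] c 0.7419 -0.0235 wh 0.0331 0.0299 a 27.6
bright [321, 195, 24, 52, 206] c 0.6667 -0.1411 wh 0.1759 0.0196 a 22.1
bright [294, 205, 23, 53, 219] c 0.6277 -0.0478 wh 0.1781 0.0207 a 22.1
bright [330, 265, 19, 25, 235] c 0.4863 -0.1622 wh 0.0723 0.0308 a 27.5
```

View pics/crop1.png

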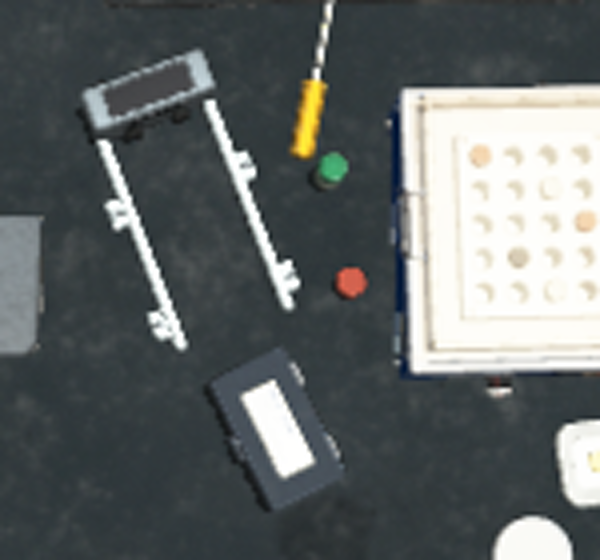

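The sizes match what was given: rails 175 mm, head 100 mm, box 110 x 70 mm including lip and latches. The lane direction is about 22.1° and the mouth is at about (0.566, -0.130). The box is at about (0.485, -0.160), pointing 27.4°, so roughly 5° to the left and 2 mm off the centre line. I'll push with two part-open fingertips on the trailing end, raising the arm first to travel over the stand and beaker.

Call:
apply_moves(plan=[0,0,-45,0,0,0,-45,0,0,0,-45,0,0,0,-45,0,-31,-25,0,0,-31,-25,0,0,-31,-25,0,0,-31,-25,0,0,-31,-25,0,0,-31,-25,0,0,-31,-25,0,0,-31,-25,0,0,-31,-25,0,0,-31,-25,0,0,-31,-25,0,0,-31,-25,0,0], hand=-0.255)

```text
time_s: 1.7
ee_pos: [0.4231, 0.1483, 0.3853]
eef_rot: [-3.141, -0.0, 2.891]
force: [0.1, 1.5, -0.4]
grip_width: 0.0351
grip_force: 0.0
```

Call:
apply_moves(plan=[-8,-37,0,0,-8,-37,0,0,-8,-37,0,0,-8,-37,0,0,-8,-37,0,0,-8,-37,0,0,-8,-37,0,0,-8,-37,0,0,-8,-37,0,0,0,0,0,0.147,0,0,0,0.147,0,0,0,0.147,0,0,0,0.147,0,0,0,0.147,0,0,0,0.147,0,0,0,0.147,0,0,0,0.147,0,0,0,0.147,0,0,0,0.147,0,0,0,0.147])

```text
time_s: 3.7
ee_pos: [0.4094, -0.1906, 0.3852]
eef_rot: [-3.141, -0.0, 1.268]
force: [-0.4, 0.6, 0.1]
grip_width: 0.0347
grip_force: 0.0
```

Call:
apply_moves(plan=[0,0,0,0.147,0,0,0,0.147,0,0,0,0.147,0,0,0,0.147,0,0,0,0.147,0,0,0,0.147,0,0,0,0])

```text
time_s: 4.4
ee_pos: [0.4095, -0.1906, 0.3852]
eef_rot: [-3.141, 0.0, 0.389]
force: [0.5, 0.1, -0.8]
grip_width: 0.035
grip_force: 0.0
```

Call:
apply_moves(plan=[0,0,45,0,0,0,45,0,0,0,45,0,0,0,45,0,0,0,45,0,0,2.5,45,0,0,0,45,0,0,0,30,0,0,0,18,0,0,0,10,0,0,0,0,0,0,0,0,0])

```text
time_s: 5.6
ee_pos: [0.4109, -0.1931, 0.0132]
eef_rot: [3.141, -0.001, 0.393]
force: [-0.8, 0.3, -1.0]
grip_width: 0.0349
grip_force: 0.0
```

Call:
apply_moves(plan=[3,0,0,0,3,0,0,0,3,0,0,0,2,0,0,0,2,0,0,0,2,0,0,0,2,0,0,0,2,0,0,0,2,0,0,0,2,0,0,0,2,0,0,0,2,0,0,0,2,0,0,0,1,0,0,0,0,0,0,0])

```text
time_s: 7.1
ee_pos: [0.4385, -0.1815, 0.0125]
eef_rot: [3.141, -0.0, 0.392]
force: [-0.0, 0.1, -0.1]
grip_width: 0.0351
grip_force: 0.0
```

```bash
cat > m.py <<'E'
from station import monitor,camera
from h import *
import sys
a=np.radians(22.1);M=np.array([.5657,-.1298]);A=np.array([[np.cos(a),np.sin(a)],[-np.sin(a),np.cos(a)]])
c=camera("top");img=c["image"];Z=pts(c)[...,2]
n=sys.argv[1];cv2.imwrite(f"pics/{n}.png",cv2.resize(img[170:310,270:420,::-1],None,fx=4,fy=4,interpolation=cv2.INTER_CUBIC))
roi=np.zeros((480,640),bool);roi[185:300,290:362]=1
def rect(m,h,name):
    k,l,s,_=cv2.connectedComponentsWithStats(m.astype(np.uint8))
    for i in range(1,k):
        if s[i,4]<100: continue
        v,u=np.nonzero(l==i);xy=(ray(c,np.c_[u,v],h)-M)@A.T*1000
        (cx,cy),wh,an=cv2.minAreaRect(xy.astype(np.float32))
        print(name,s[i].tolist(),"lane c",round(cx,1),round(cy,1),np.round(wh,1),"ang",round((an+45)%90-45,1),"xmax",xy[:,0].max().round(1),"xmin",xy[:,0].min().round(1))
rect(roi&(Z>.034)&(Z<.05),.044,"box")
rect(roi&(img.min(2)>130)&(Z>.03)&(Z<.055),.044,"label")
o=monitor.get_obs();p=(A@(o["ee_pos"][:2]-M))*1000
print("tcp lane",p.round(1),"z",o["ee_pos"][2].round(4),"yaw err deg",np.degrees(o["eef_rot"][2]-a).round(2),"F",np.round(A@o["force"][:2],1),o["time_s"])
E
python3 m.py crop2
```

```text
box [323, 252, 28, 29, 364] lane c -51.5 -1.7 [69.1 72.2] ang -0.9 xmax -15.3 xmin -87.2
label [330, 260, 12, 15, 107] lane c -54.2 -2.5 [38.1 31.4] ang 0.7 xmax -35.1 xmin -73.4
tcp lane [-137.3    0. ] z 0.0125 yaw err deg 0.35 F [-0.7  0.7] 7.15
```

View pics/crop2.png

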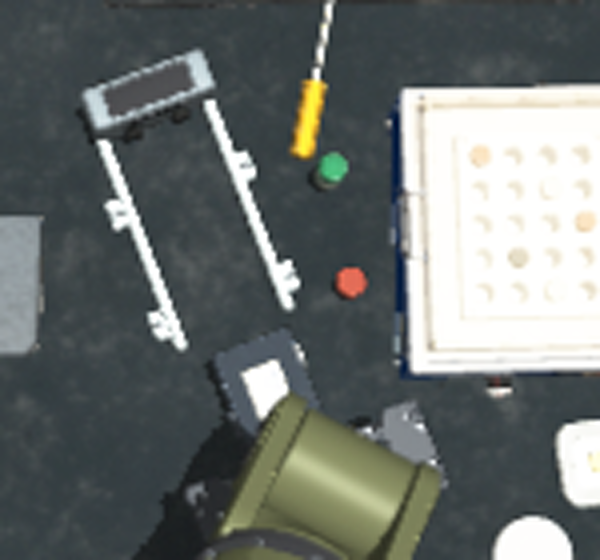

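The crop shows the box square to the lane, with its front edge at about (255,345) just short of the rail mouth. It is about 2.5 mm right of the centre line. I'll keep pushing with a slight drift to the left.

Call:
apply_moves(plan=[2.5,-0.2,0,0,2.5,-0.2,0,0,2.5,-0.2,0,0,2.5,-0.2,0,0,2.5,-0.2,0,0,2.5,-0.2,0,0,2.5,-0.2,0,0,2.5,-0.2,0,0,2.5,-0.2,0,0,2.5,-0.2,0,0,2.5,-0.2,0,0,2.5,-0.2,0,0,2.5,-0.2,0,0,2.5,-0.2,0,0,2.5,-0.2,0,0,0,0,0,0])

```text
time_s: 8.75
ee_pos: [0.4721, -0.1642, 0.0125]
eef_rot: [3.141, -0.0, 0.392]
force: [-0.0, -0.6, -0.7]
grip_width: 0.0349
grip_force: 0.0
```

```bash
python3 m.py crop3
```

```text
box [318, 241, 27, 28, 320] lane c -11.5 0.8 [67.7 68.1] ang -2.3 xmax 22.3 xmin -44.2
tcp lane [-99.8   3.4] z 0.0124 yaw err deg 0.36 F [ 0.1 -0. ] 8.8
```

View pics/crop3.png

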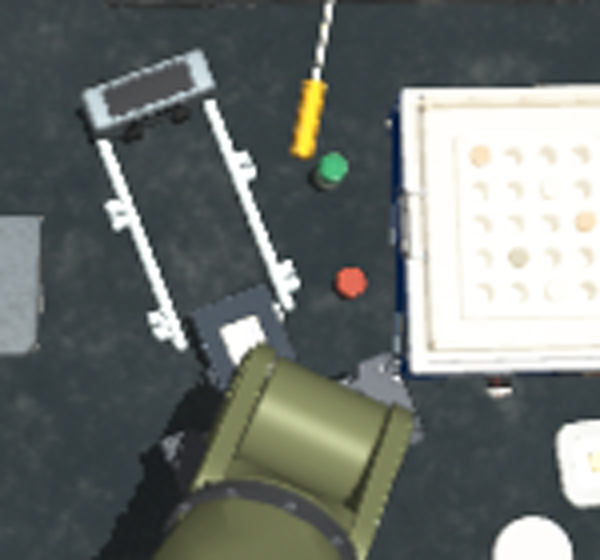

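The crop shows the leading end between the rails, centred to within about 1 mm and straight. I'll push on straight.

Call:
apply_moves(plan=[3,0,0,0,3,0,0,0,3,0,0,0,3,0,0,0,3,0,0,0,3,0,0,0,3,0,0,0,3,0,0,0,3,0,0,0,3,0,0,0,3,0,0,0,3,0,0,0,3,0,0,0,3,0,0,0,3,0,0,0,3,0,0,0,3,0,0,0,3,0,0,0,3,0,0,0,0,0,0,0])

```text
time_s: 10.8
ee_pos: [0.5248, -0.1425, 0.0125]
eef_rot: [3.141, -0.0, 0.392]
force: [-0.8, -0.1, 0.4]
grip_width: 0.0349
grip_force: 0.0
```

```bash
python3 m.py crop4
```

```text
box [311, 224, 26, 24, 257] lane c 51.8 1.5 [69.7 56.4] ang -0.5 xmax 79.8 xmin 23.3
tcp lane [-42.8   3.6] z 0.0125 yaw err deg 0.36 F [0.3 0. ] 10.85
```

View pics/crop4.png

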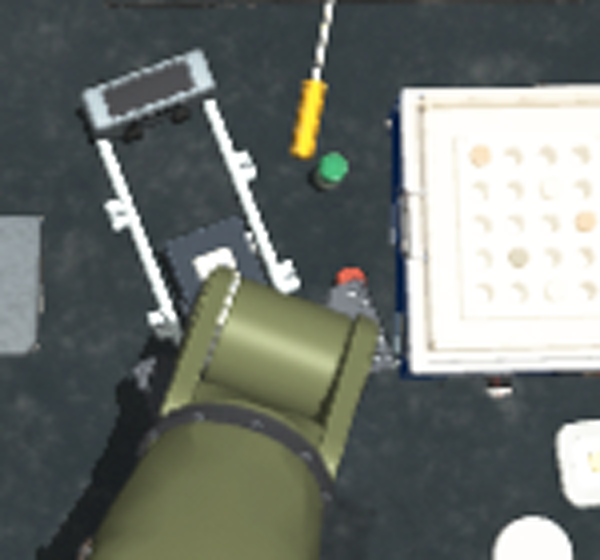

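Box is centred, with about 90 mm to go. The gripper body's right end comes near the heater, so I'll check that clearance before moving on.

Run:
```python
from h import *
from station import camera
a=np.radians(22.1);M=np.array([.5657,-.1298]);A=np.array([[np.cos(a),np.sin(a)],[-np.sin(a),np.cos(a)]])
c0=dict(np.load("top0.npz"));P0=pts(c0)
h=P0[180:275,362:445].reshape(-1,3)
for lo,hi,n in((.075,.1,"body"),(.115,.15,"cover")):
    q=h[(h[:,2]>lo)&(h[:,2]<hi)];print(n,len(q),"x",np.percentile(q[:,0],[1,99]).round(3),"y",np.percentile(q[:,1],[1,99]).round(3),"lane lat max",((q[:,:2]-M)@A.T)[:,1].max().round(3))
s=camera("side");cv2.imwrite("pics/side5.png",s["image"][130:430,170:570,::-1].repeat(2,0).repeat(2,1))
t=camera("top");P=pts(t);d=(P[...,2]-P0[...,2]>.05)&(P[...,0]>.45)&(P[...,1]<-.1)
q=P[d];L=(q[:,:2]-M)@A.T
for z in np.arange(.05,.5,.04):
    k=(q[:,2]>z)&(q[:,2]<z+.04)
    if k.sum()>3: print("grip z",z.round(2),k.sum(),"lane x",L[k,0].min().round(3),L[k,0].max().round(3),"lat",L[k,1].min().round(3),"world y min",q[k,1].min().round(3),"x there",q[k][q[k,1].argmin(),0].round(3))
```

```text
body 875 x [0.53  0.749] y [-0.455 -0.25 ] lane lat max -0.105
cover 3776 x [0.546 0.731] y [-0.429 -0.256] lane lat max -0.119
grip z 0.05 13 lane x 0.021 0.079 lat -0.023 world y min -0.137 x there 0.604
grip z 0.13 125 lane x -0.075 -0.007 lat -0.086 world y min -0.235 x there 0.53
grip z 0.17 9 lane x -0.029 -0.009 lat 0.025 world y min -0.11 x there 0.548
grip z 0.25 7 lane x -0.095 0.002 lat -0.05 world y min -0.192 x there 0.545
grip z 0.29 1002 lane x -0.096 0.02 lat -0.062 world y min -0.206 x there 0.544
grip z 0.33 189 lane x -0.116 -0.004 lat -0.041 world y min -0.195 x there 0.515
grip z 0.37 323 lane x -0.122 -0.059 lat -0.002 world y min -0.176 x there 0.457
grip z 0.41 48 lane x -0.107 -0.084 lat 0.044 world y min -0.129 x there 0.45
```

View pics/side5.png

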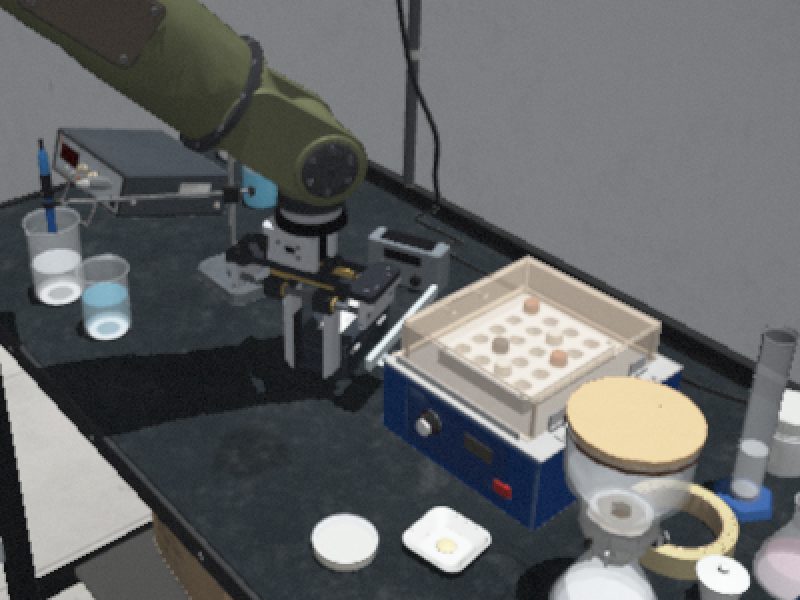

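The side view shows the fingers upright behind the box and nothing touching. Clearance to the heater cover is about 33 mm and only grows from here, so I'll continue and then creep onto the bumpers.

Call:
apply_moves(plan=[3.5,0,0,0,3.5,0,0,0,3.5,0,0,0,3.5,0,0,0,3.5,0,0,0,3.5,0,0,0,3.5,0,0,0,3.5,0,0,0,3.5,0,0,0,3.5,0,0,0,3.5,0,0,0,3.5,0,0,0,3.5,0,0,0,3.5,0,0,0,3.5,0,0,0,3.5,0,0,0,3.5,0,0,0,3.5,0,0,0,3,0,0,0,2,0,0,0])

```text
time_s: 12.95
ee_pos: [0.5875, -0.1165, 0.0124]
eef_rot: [3.142, 0.0, 0.392]
force: [-1.9, -1.4, 2.4]
grip_width: 0.035
grip_force: 1.7
```

Call:
apply_moves(plan=[1.5,0,0,0,1.5,0,0,0,1.5,0,0,0,1.5,0,0,0,1,0,0,0,1,0,0,0,1,0,0,0,0,0,0,0])

```text
time_s: 13.75
ee_pos: [0.5957, -0.1131, 0.0124]
eef_rot: [3.141, -0.0, 0.392]
force: [-1.6, -0.8, 0.7]
grip_width: 0.0351
grip_force: 0.5
```

```bash
python3 m.py crop6
```

```text
box [302, 201, 24, 19, 164] lane c 135.5 0.7 [63.5 42. ] ang -0.5 xmax 156.3 xmin 114.3
tcp lane [34.1  4.2] z 0.0124 yaw err deg 0.35 F [-0.4  0.9] 13.8
```

View pics/crop6.png

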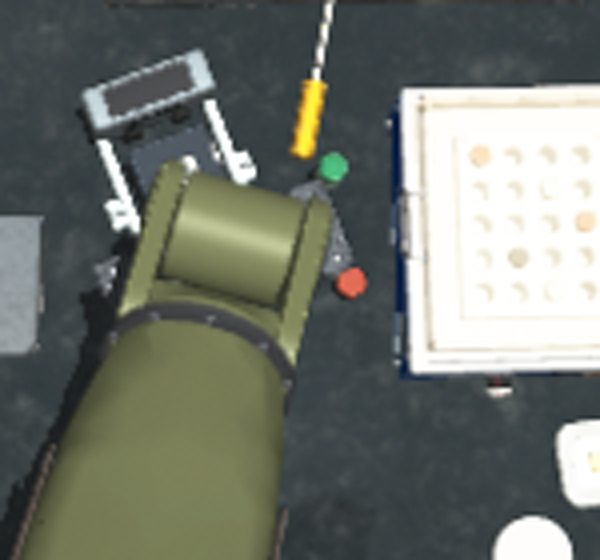

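The front edge is about 14 mm short of the bumpers, still centred and straight. I'll creep in and watch the force.

Call:
apply_moves(plan=[1,0,0,0,1,0,0,0,1,0,0,0,1,0,0,0,1,0,0,0,1,0,0,0,1,0,0,0,1,0,0,0,1,0,0,0,1,0,0,0,1,0,0,0])

```text
time_s: 14.9
ee_pos: [0.6058, -0.109, 0.0124]
eef_rot: [-3.142, 0.0, 0.392]
force: [-2.3, -0.6, 1.1]
grip_width: 0.0352
grip_force: 1.1
```

Call:
apply_moves(plan=[1,0,0,0,0.5,0,0,0])

```text
time_s: 15.1
ee_pos: [0.6072, -0.1084, 0.0124]
eef_rot: [3.142, -0.0, 0.392]
force: [-2.7, -0.2, 1.3]
grip_width: 0.0347
grip_force: 1.2
```

Call:
apply_moves(plan=[0.5,0,0,0,0.5,0,0,0])

```text
time_s: 15.3
ee_pos: [0.608, -0.108, 0.0124]
eef_rot: [-3.142, 0.0, 0.392]
force: [-1.4, -1.2, 0.9]
grip_width: 0.0353
grip_force: 1.1
```

Call:
apply_moves(plan=[0.5,0,0,0,0.5,0,0,0])

```text
time_s: 15.5
ee_pos: [0.609, -0.1076, 0.0125]
eef_rot: [3.142, -0.0, 0.392]
force: [-2.3, -0.5, 0.5]
grip_width: 0.0349
grip_force: 1.0
```

Call:
apply_moves(plan=[0.5,0,0,0,0.5,0,0,0])

```text
time_s: 15.7
ee_pos: [0.6091, -0.1076, 0.0124]
eef_rot: [-3.141, 0.002, 0.392]
force: [-10.9, -3.5, 6.8]
grip_width: 0.035
grip_force: 6.0
```

Call:
apply_moves(plan=[0.5,0,0,0,0.5,0,0,0])

```text
time_s: 15.9
ee_pos: [0.6091, -0.1075, 0.0124]
eef_rot: [-3.14, 0.004, 0.392]
force: [-19.9, -5.7, 11.9]
grip_width: 0.0347
grip_force: 10.1
```

The force rise at TCP lane x of about 48.6 mm matches where the bumpers should be, so the box is home. I'll back off straight, then rise clear.

Call:
apply_moves(plan=[-1,0,0,0,-1,0,0,0,-2,0,0,0,-4,0,0,0,-8,0,0,0,-15,0,0,0,-20,0,0,0,-20,0,0,0,-30,0,0,0,-30,0,0,0,-30,0,0,0,-10,0,-20,0,0,0,-40,0,0,0,-40,0,0,0,-40,0,0,0,0,0])

```text
time_s: 17.5
ee_pos: [0.4543, -0.1731, 0.1574]
eef_rot: [3.135, -0.006, 0.392]
force: [0.2, -0.5, -0.4]
grip_width: 0.0355
grip_force: 0.0
```

```bash
python3 m.py crop7
```

```text
box [301, 197, 31, 40, 658] lane c 114.6 2.5 [ 69.9 112.5] ang -1.1 xmax 170.4 xmin 58.6
label [308, 205, 17, 24, 232] lane c 114.7 1.3 [31.7 72.7] ang -0.1 xmax 151.1 xmin 78.3
tcp lane [-120.3    2.5] z 0.1545 yaw err deg 0.34 F [-0.9  0.2] 17.55
```

View pics/crop7.png

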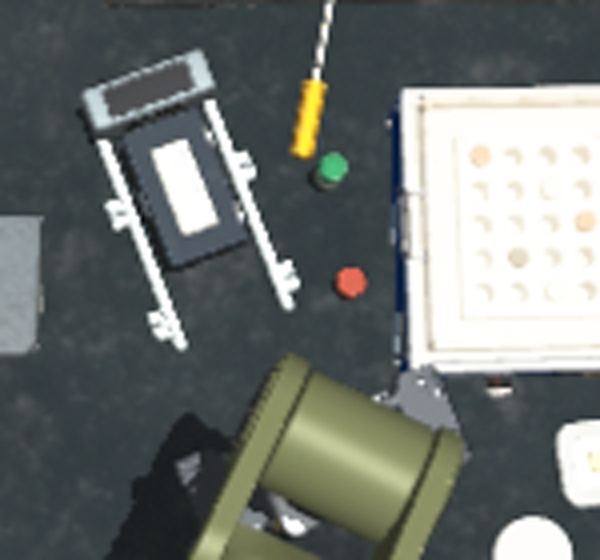

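The box is home at lane x 114.6 mm, about 1 mm off centre and straight. The robot is clear and the vial, stopper and dishes look unmoved.

```bash
python3 -c "
from station import ctrl
print(ctrl.hand_in())"
```

```text
the job is handed in; nothing more can be done
None
```

The job is handed in (no verdict was returned): the box stands home against the bumpers at lane x ≈ 114.6 mm, about 1 mm off the centre line and within about 1° of straight, with the arm clear.

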